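# Prime the tall pump bottle

### The job

Two aluminium pump bottles are screwed to the bench. Prime the taller one, whose spout hangs over the small clear dish: press its cap all the way down, then let it spring fully up again and move clear. Do not press the shorter bottle's cap, and leave the dish where it stands.

Things in the scene. Friction and masses are not known exactly. Their poses are not given: they have to be found in the camera images.
- tall_pump_top (a point): centre of the flat top of the taller bottle's cap, moving with it; z up, 180 mm above the bench with the cap up. The cap is a round white head, 32 mm across, 14 mm high, on a stem; its spout, 8 mm thick, runs 52 mm out to the point's -x side, 8 mm below the top. Below: a white collar 33 mm across, an aluminium bottle 54 mm across, a steel foot 66 mm across, fixed to the bench.
- tall_pump_cap (a joint): travel of the taller bottle's cap, m: 0 = fully up, 0.010 = fully down against its stop. A spring pushes it up: about 1 N starts it, about 5 N holds it fully down.
- short_pump_cap (a joint): travel of the shorter bottle's cap, m: 0 = up, 0.010 = fully down. That bottle has the same form, widths and cap but is only 120 mm high in all; it stands at least 130 mm from the taller one (axis to axis), on either side, with no dish under its spout. Not to be pressed.
- dish: clear round petri dish, 54 mm across and 17 mm high, loose on the bench under the tall bottle's spout, its centre about 66 mm from that bottle's axis. Origin at the centre of its underside.
There are look-alikes about, which are no part of the job. Leave any blue look-alike of the dish alone.

How it is judged (in metres and radians):
On the way:
1. the taller bottle's cap is pressed down (at least 7 of its 10 mm) (value of joint tall_pump_cap above 0.007 m), for 0.1 s.
At the end, for the whole second after the job is handed in: Both caps are fully up (within 2 mm), and the dish rests within 15 mm of where it stood (value of joint each of tall_pump_cap, short_pump_cap below 0.002 m and distance of dish from where it was at the start of the episode below 0.015 m and linear speed of dish below 0.02 m/s); the robot touches nothing.
It fails at once if the shorter bottle's cap is pressed (more than 4 mm) (value of joint short_pump_cap above 0.004 m).
It fails at once if the dish is pushed more than 15 mm from where it stood (distance of dish from where it was at the start of the episode above 0.015 m).
It also fails if it takes over 32 s, if anything falls off the work surface, if the arm or the gripper's body presses on something with over 40 N, if the wrist force passes 120 N, or if a joint passes its speed limit or range.

### The arm

A 7-joint arm with a two-finger parallel gripper is mounted at the origin on a cart in front of the work surface, level with it; the furniture and walls round the work are solid. World frame = base frame: x ahead of the robot, y to its left, z up, the work surface at z = 0. Lengths are in m, angles in degrees, forces in N, time in s.
With the tool pointing down it reaches from about 0.35 to 0.9 m from the base axis. Payload 19.9 kg.
Tool frame: the origin (TCP) lies between the finger pads; the fingertips stand 14 mm ahead of it and the grasp point (between the pads) lies 5 mm behind it; z points along the fingers, y is the line along which they close (so a half turn about z gives the same grasp; the last joint's range is limited). The gripper opens to 85 mm and grips with 20 to 120 N. Pads are 22 mm wide; open, the fingers measure 114 mm over their backs; the gripper's body (76 mm by 85 mm) begins 54 mm behind the grasp point. The pads swing forward as they close: fully open they stand 13 mm farther back than shut.
Start: joints at [-66.836, 23.915, -0.59, 92.452, 0.269, 63.638, -3.037], TCP at [0.269, 0.564, 0.245] pointing down, gripper open.
Joint ranges: [-161.28, 161.28], [-22.2, 115.67], [-73.04, 71.86], [3.21, 147.25], [-68.34, 248.33], [10.77, 114.83], [-161.83, 161.83]. Speed limits (degrees/s): [108.29, 108.29, 136.94, 136.94, 172.46, 172.46, 172.46].

### API

Orientations are given as a 3x3 rotation matrix whose columns are the frame's x, y, z axes.
In Python, from bench import sensors, viewer, robot, models gives the robot as it stands.
- The arm moves only by the tool apply_moves, never from a script. Its argument "rows" is a list that holds one entry, the list of rows, each a list of 7 numbers: the opening in per cent of the stroke, from 0 (shut) to 100 (fully open), then the shift along the tool's x, y, z in m, then the turn, a rotation vector about the tool's x, y, z in rad. In form: [[[claw, dx, dy, dz, ax, ay, az], ...]]. A call has 1 to 12 rows; each row shifts and turns the commanded pose from where the row before left it, along the tool's axes as they then stand; what a row does not reach is not made up. A row lasts 1/8 s, in which the tool goes at most 62.5 mm and 10.7 degrees, less where a joint would pass 70% of its speed; a pose out of reach is approached as far as the arm can. A call with a gripper value outside its range is refused whole. The fingers move at their own pace and stop on an object; the grip force is fixed at half the most. Time passes only in rows, so rows that do not move let the fingers close. It gives the time, the measured TCP pose, the force, the opening and the grip force at its end, in the units of the state.
- sensors.state(): the state, without advancing time (a new reading comes with each control period).
- viewer.get_image(name): name is "side" or "top"; returns the picture (480x640x3 uint8, red, green, blue); there is no depth.
- viewer.camera_model(name): a dict with "fx", "fy", "cx", "cy" (pixels), "rvec" (rotation vector, rad) and "tvec" (3), from world to camera coordinates, as OpenCV has them. Camera axes: x right, y down, z forward; pixel columns grow to the right and rows downward; lengths in m; the calibration is good to about 2 mm. A picture is of the moment at which its call begins. camera_model takes no time and is no camera call.
- robot.close_job(): hands the job in; it is judged then, once.
Trained networks look in the newest picture that a camera, given by its name, has taken for a name from the list of things; names that differ only in an ending like _2 or _b are one class to them, and where a whole thing is asked for, a point or a joint stands for the part that bears it (a point fixed in the world has none). Each returns a list of dicts, best first, with "p" (0 to 1); they miss things now and then, are a little off and sometimes report something else, mostly with a low value. They report only what shows in the picture. A call takes as long as a camera call. They do not tell look-alikes from the thing itself.
- models.boxes_of(camera, name): "extent" ([centre column, centre row, width, height] as shares, 0 to 1, of the picture: columns of its width, rows of its height, round what is visible of it).
- models.silhouettes(camera, name): "mask" (480x640 bool, what is visible of it) and "extent" ([centre column, centre row, width, height] as shares, 0 to 1, of the picture: columns of its width, rows of its height, round what is visible of it).
- models.mark_of(camera, name): "location" ([row, column] as shares, 0 to 1, of the picture: columns of its width, rows of its height: a listed point, or the origin of a listed thing).
The state is a dict: "time": time; "qpos": joint angles; "joint_velocities": joint speeds; "tau": joint torques, N m; "tcp_pos": TCP position; "tcp_rot": TCP orientation; "ft_force": force on the tool from outside, world axes, zero at the start; "moment": the same for the moment, N m; "opening": opening from 0.0 (shut) to 1.0 (fully open); "gripper_force": force on a finger pad.
Only numpy, scipy, OpenCV 4.12 (cv2) and the standard library are available. Lean on these libraries where they do the work, as an engineer would, in place of code of your own. Each camera call takes 0.05 s, during which the arm holds its last target. There are 200 camera calls.

## Working session

There is one attempt and no reset: what is moved stays moved. The work goes in short steps, Python scripts to look and compute and a tool call to move; the robot and the scene stay as the last step left them, time stands still between calls to the robot, and variables do not carry over. Pictures are saved under pics/ and viewed, at most 10 in all, crops included, and the job is handed in when it is done.

Besides the shell and the picture viewer there is one more tool, called after ">>>" by a JSON object that holds its "fn" and its "kwargs". apply_moves: Moves the arm, as the interface text tells. Its arguments: {"type":"object","properties":{"rows":{"type":"array","items":{"type":"array","items":{"type":"array","items":{"type":"number"}}}}},"required":["rows"]}

```bash
mkdir -p pics; cat > h.py <<'E'
import numpy as np, cv2
from bench import sensors, viewer, robot, models
def ray(cam,u,v):
    m=viewer.camera_model(cam);R=cv2.Rodrigues(np.array(m["rvec"],float))[0];t=np.array(m["tvec"],float).ravel()
    d=R.T@np.array([(u-m["cx"])/m["fx"],(v-m["cy"])/m["fy"],1.]);return -R.T@t,d
def atz(cam,u,v,z):
    c,d=ray(cam,u,v);return c+d*(z-c[2])/d[2]
def tri(r1,r2):
    A=[];b=[]
    A=np.zeros((3,3));b=np.zeros(3);
    for c,d in (r1,r2):
        d=d/np.linalg.norm(d);P=np.eye(3)-np.outer(d,d);A+=P;b+=P@c
    return np.linalg.solve(A,b)
def proj(cam,p):
    m=viewer.camera_model(cam);K=np.array([[m["fx"],0,m["cx"]],[0,m["fy"],m["cy"]],[0,0,1.]])
    return cv2.projectPoints(np.array([p],float),np.array(m["rvec"],float),np.array(m["tvec"],float),K,None)[0].ravel()
E
python3 - <<'E'
from h import *
for c in("side","top"):
    im=viewer.get_image(c);cv2.imwrite(f"pics/{c}0.png",im[...,::-1])
    print(c,"cam at",ray(c,0,0)[0])
    for n in("tall_pump_top","dish"):
        for d in models.mark_of(c,n):
            r,k=d["location"];u,v=k*640,r*480
            print(c,n,round(d["p"],2),round(u),round(v),[atz(c,u,v,z).round(3) for z in ((.18,.12) if n!="dish" else (0,))])
s=sensors.state();print(s["time"],s["tcp_pos"],s["tcp_rot"],s["opening"])
E
```

```text
side cam at [ 0.08794654 -0.6374713   0.62212557]
side dish 0.92 299 337 [array([ 0.39 , -0.146,  0.   ])]
side dish 0.75 278 303 [array([ 0.402, -0.057,  0.   ])]
side dish 0.61 246 263 [array([0.409, 0.077, 0.   ])]
top cam at [ 0.38654137 -0.05784311  0.96277137]
top tall_pump_top 0.69 246 240 [array([0.473, 0.05 , 0.18 ]), array([0.48 , 0.058, 0.12 ])]
top dish 0.83 244 285 [array([0.414, 0.078, 0.   ])]
top dish 0.73 318 285 [array([ 0.41 , -0.053,  0.   ])]
top dish 0.71 372 290 [array([ 0.398, -0.149,  0.   ])]
0.3 [0.26943791 0.56383152 0.24506449] [[-9.02286285e-01  4.31137389e-01 -1.10570376e-04]
 [ 4.31137398e-01  9.02286203e-01 -3.89941805e-04]
 [-6.83523671e-05 -3.99510166e-04 -9.99999918e-01]] 1.0012240835662858
```

View pics/side0.png

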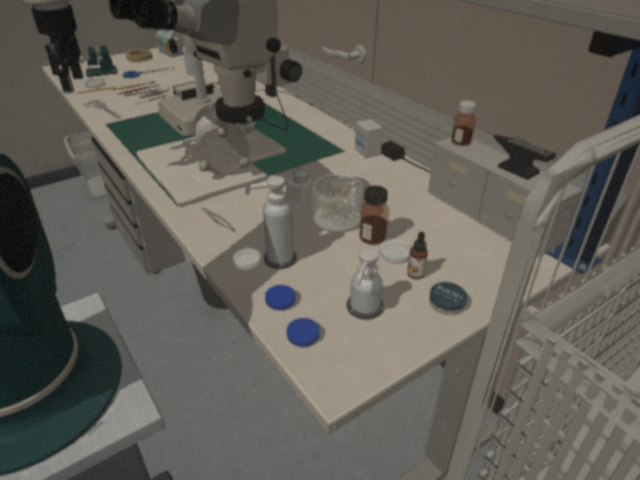

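View pics/top0.png

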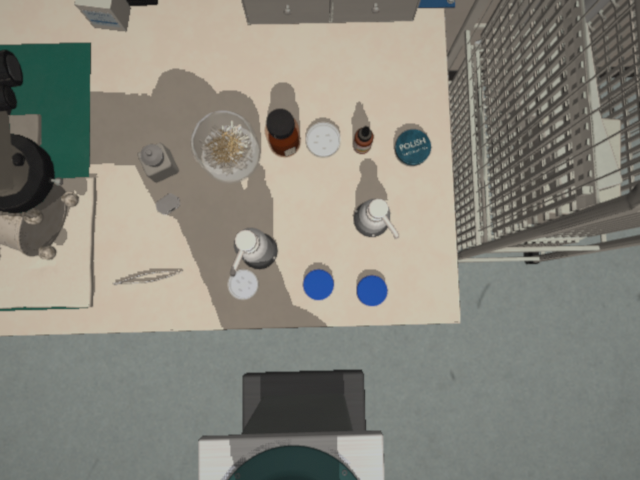

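The clear dish under a spout is at side (246,260) / top (244,285), and the tall bottle is at side (278,225) / top (249,243). The short bottle is at side (367,285) / top (375,212) and has no dish. The other look-alikes are the blue dishes at top (318,284) and (372,290), and a clear lid at top (323,138). I'll confirm the tall bottle in a crop, then measure it and the microscope, which may stand in the way.

```bash
python3 - <<'E'
from h import *
a=cv2.imread("pics/side0.png")[165:285,215:395];b=cv2.imread("pics/top0.png")[195:310,215:405]
a=cv2.resize(a,(400,300),interpolation=3);b=cv2.resize(b,(400,300),interpolation=3)
cv2.imwrite("pics/crop.png",np.hstack([a,b]))
for n in("tall_pump_top","short_pump_cap"):
  for c in("side","top"):
    for d in models.boxes_of(c,n):print(c,n,round(d["p"],2),(np.array(d["extent"])*[640,480,640,480]).round(1))
print("tall tri",tri(ray("side",276,181),ray("top",245,238)), "short",tri(ray("side",368,254),ray("top",378,208)))
print("scope objective ring",tri(ray("side",240,108),ray("top",20,185)))
for uv in((130,10),(165,15),(240,108),(290,70),(195,20)):
  C,d=ray("side",*uv)
  print(uv,[(C+d*(y-C[1])/d[1]).round(3) for y in (.35,.42,.5)])
print("tcp px",proj("side",[.269,.564,.245]),proj("top",[.269,.564,.245]))
E
```

```text
side tall_pump_top 0.84 [265.7 186.6  40.5  16.6]
top tall_pump_top 0.63 [242.8 254.7  23.   43.7]
side short_pump_cap 0.56 [369.  267.9  25.3  32.7]
tall tri [0.47573015 0.05171761 0.17433976] short [ 0.52521127 -0.15146784  0.11617809]
scope objective ring [0.56562857 0.37225239 0.18633689]
(130, 10) [array([0.363, 0.35 , 0.423]), array([0.382, 0.42 , 0.409]), array([0.405, 0.5  , 0.393])]
(165, 15) [array([0.425, 0.35 , 0.407]), array([0.449, 0.42 , 0.391]), array([0.476, 0.5  , 0.374])]
(240, 108) [array([0.56 , 0.35 , 0.195]), array([0.594, 0.42 , 0.165]), array([0.632, 0.5  , 0.13 ])]
(290, 70) [array([0.695, 0.35 , 0.255]), array([0.738, 0.42 , 0.229]), array([0.787, 0.5  , 0.2  ])]
(195, 20) [array([0.483, 0.35 , 0.391]), array([0.511, 0.42 , 0.374]), array([0.543, 0.5  , 0.355])]
tcp px [73.96839525 84.54915049] [-160.50192639  403.23526897]
```

View pics/crop.png

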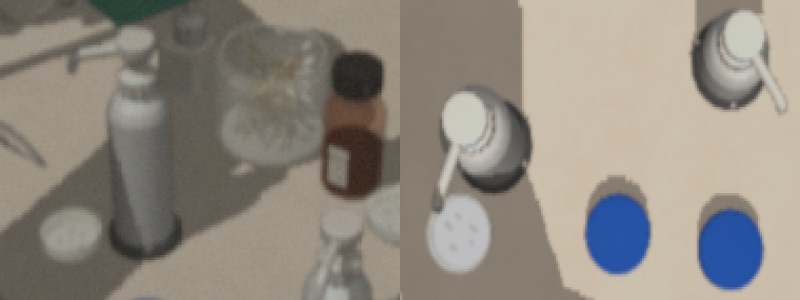

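The crop shows the tall bottle's spout ending over the clear dish at top (244,285). The short bottle has no dish under its spout, so the tall one is the target. Its cap is at about (0.473, 0.050, 0.18). The microscope eyepieces are near (0.37, 0.37, 0.41), so I'll retract radially first and then swing around the base.

>>> {"fn": "apply_moves", "kwargs": {"rows": [[[0,0,-0.055,0,0,0,0],[0,0,-0.055,0,0,0,0],[0,0,-0.055,0,0,0,0],[0,0,-0.055,0,0,0,0],[0,0,0,0,0,0,0]]]}}

```text
time: 1.12
tcp_pos: [0.1736, 0.363, 0.2456]
tcp_rot: [[-0.902, 0.431, 0.0], [0.431, 0.902, 0.0], [-0.0, 0.0, -1.0]]
ft_force: [-0.8, 0.6, 0.5]
opening: 0.003
gripper_force: 0.0
```

>>> {"fn": "apply_moves", "kwargs": {"rows": [[[0,-0.0525,-0.0034,0,0,0,0.13],[0,-0.0525,-0.0034,0,0,0,0.13],[0,-0.0525,-0.0034,0,0,0,0.13],[0,-0.0525,-0.0034,0,0,0,0.13],[0,-0.0525,-0.0034,0,0,0,0.13],[0,-0.0525,-0.0034,0,0,0,0.13],[0,-0.0525,-0.0034,0,0,0,0.13],[0,-0.0525,-0.0034,0,0,0,0.13],[0,0,0,0,0,0,0]]]}}

```text
time: 2.25
tcp_pos: [0.4046, 0.0315, 0.2456]
tcp_rot: [[-0.078, 0.997, 0.001], [0.997, 0.078, -0.001], [-0.001, 0.001, -1.0]]
ft_force: [-0.2, 0.2, 0.4]
opening: 0.001
gripper_force: 0.0
```

```bash
python3 - <<'E'
from h import *
for c in("side","top"):
    im=viewer.get_image(c);cv2.imwrite(f"pics/{c}1.png",im[...,::-1])
s=sensors.state();print(s["time"],s["tcp_pos"],s["tcp_rot"])
print("tool-axis shift to cap",s["tcp_rot"].T@(np.array([.473,.050,.245])-s["tcp_pos"]))
E
```

```text
2.35 [0.40420451 0.03446548 0.24547603] [[-8.46532579e-02  9.96410339e-01  5.12944235e-04]
 [ 9.96410417e-01  8.46534112e-02 -2.84972051e-04]
 [-3.27371577e-04  4.86979166e-04 -9.99999828e-01]]
tool-axis shift to cap [0.00965515 0.06986335 0.00050689]
```

View pics/side1.png

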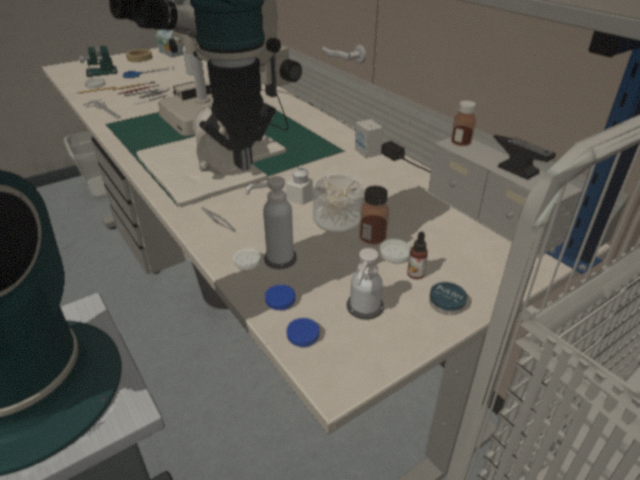

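The view shows the shut fingers at about (243,165), just short of the tall cap at (276,182), and nothing has been disturbed. Next I'll move over the cap and down to about 10 mm above it.

>>> {"fn": "apply_moves", "kwargs": {"rows": [[[0,0.005,0.035,0,0,0,0],[0,0.005,0.035,0,0,0,0],[0,0,0,0.02,0,0,0],[0,0,0,0.02,0,0,0],[0,0,0,0,0,0,0]]]}}

```text
time: 2.98
tcp_pos: [0.4721, 0.0513, 0.2043]
tcp_rot: [[-0.087, 0.996, -0.002], [0.996, 0.087, -0.001], [-0.001, -0.002, -1.0]]
ft_force: [-1.0, -0.3, 0.8]
opening: -0.001
gripper_force: 0.0
```

```bash
python3 - <<'E'
from h import *
o=[]
for c,(y,x) in(("side",(130,216)),("top",(180,185))):
    im=viewer.get_image(c)[...,::-1];o.append(cv2.resize(im[y:y+90,x:x+120],(400,300),interpolation=3))
cv2.imwrite("pics/c2.png",np.hstack(o))
s=sensors.state();print(s["tcp_pos"],s["ft_force"],proj("side",s["tcp_pos"]+[0,0,-.014]))
E
```

```text
[0.4727982  0.05108328 0.20579707] [ 0.288259   -0.45549224  1.64097261] [275.01914244 172.92731963]
```

View pics/c2.png

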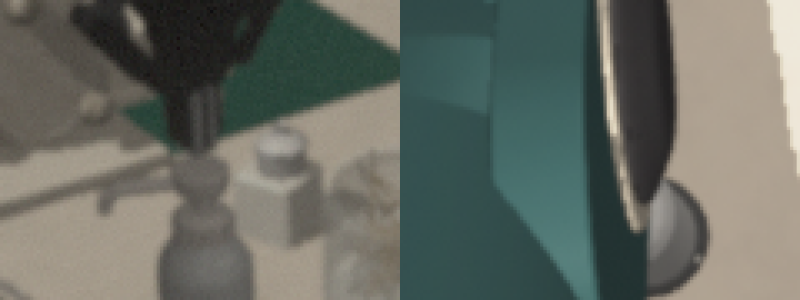

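The fingertips are centred over the cap: tips at crop (200,150), cap top at (201,165). Now I'll press.

>>> {"fn": "apply_moves", "kwargs": {"rows": [[[0,0,0,0.008,0,0,0],[0,0,0,0.006,0,0,0],[0,0,0,0.004,0,0,0],[0,0,0,0.002,0,0,0],[0,0,0,0,0,0,0],[0,0,0,0,0,0,0]]]}}

```text
time: 3.82
tcp_pos: [0.4727, 0.0505, 0.1855]
tcp_rot: [[-0.085, 0.996, 0.0], [0.996, 0.085, 0.0], [0.0, 0.0, -1.0]]
ft_force: [0.9, 3.9, 4.7]
opening: -0.002
gripper_force: 2.2
```

>>> {"fn": "apply_moves", "kwargs": {"rows": [[[0,0,0,0.001,0,0,0],[0,0,0,0.001,0,0,0],[0,0,0,0,0,0,0],[0,0,0,0,0,0,0]]]}}

```text
time: 4.32
tcp_pos: [0.4728, 0.0505, 0.1839]
tcp_rot: [[-0.085, 0.996, 0.001], [0.996, 0.085, 0.0], [0.0, 0.001, -1.0]]
ft_force: [-3.2, 2.7, 17.2]
opening: 0.002
gripper_force: 8.2
```

The force jumped to 17 N, so the cap is on its stop. I'll lift off and back away.

>>> {"fn": "apply_moves", "kwargs": {"rows": [[[0,0,0,-0.005,0,0,0],[0,0,0,-0.01,0,0,0],[0,0,0,-0.02,0,0,0],[0,0,0,-0.04,0,0,0],[0,0,-0.04,0,0,0,0],[0,0,-0.04,0,0,0,0],[0,0,0,0,0,0,0],[0,0,0,0,0,0,0],[0,0,0,0,0,0,0]]]}}

```text
time: 5.45
tcp_pos: [0.3933, 0.0435, 0.2583]
tcp_rot: [[-0.085, 0.996, -0.0], [0.996, 0.085, -0.001], [-0.001, -0.0, -1.0]]
ft_force: [0.5, -0.0, -0.7]
opening: 0.0
gripper_force: 0.0
```

```bash
python3 - <<'E'
from h import *
im=viewer.get_image("side")[...,::-1];a=cv2.imread("pics/side0.png")
f=lambda i:cv2.resize(i[165:285,215:395],(400,300),interpolation=3)
cv2.imwrite("pics/c3.png",np.hstack([f(a),f(im)]))
s=sensors.state();print(s["time"],s["tcp_pos"],s["ft_force"])
E
```

```text
5.5 [0.3932693  0.04347404 0.25819914] [ 0.06904657 -0.64305862  0.214132  ]
```

View pics/c3.png

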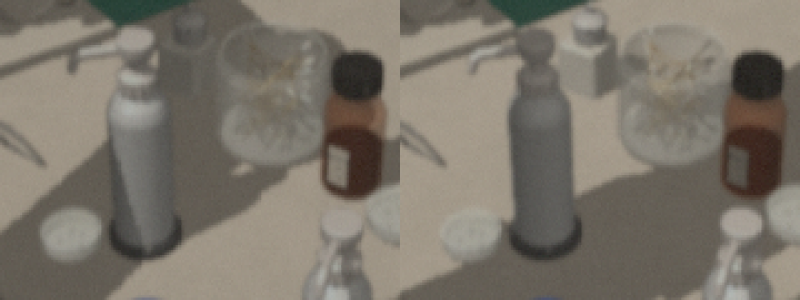

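The cap is back at its original height (crop row 41 before and after), and the dish has not moved (crop (71,235)). The arm is clear, so I'm handing the job in.

```bash
python3 -c "
from bench import robot
print(robot.close_job())"
```

```text
the job is handed in; nothing more can be done
None
```

The tall pump's cap was pressed to its stop and sprang fully back up. The short cap was never touched, the dish stayed in place, and the job was handed in with the arm clear at about 5.5 s.

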